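# Bolt the transit case shut against its spring catch

### The arm

A 6-joint arm with a two-finger parallel gripper is mounted at the origin on the work surface. World frame = base frame: x ahead of the robot, y to its left, z up, the work surface at z = 0. Lengths are in m, angles in rad, forces in N, time in s.
With the tool pointing down it reaches from about 0.275 to 0.975 m from the base axis. Payload 8.4 kg.
Tool frame: the origin (TCP) lies between the finger pads; the fingertips stand manip.tip_reach ahead of it and the grasp point (between the pads) lies 6 mm ahead of it (manip.tip_reach is the distance from the TCP to the fingertips, in m); z points along the fingers, x is the direction in which the jaws open and shut, and the axes are right-handed (so a half turn about z gives the same grasp; the last joint's range is limited). The gripper opens to 92 mm and grips with 3 to 60 N. Pads are 20 mm wide; open, the fingers measure 128 mm over their backs; the gripper's body (75 mm by 189 mm) begins 69 mm behind the grasp point.
Start: joints at [1.191, 0.353, 1.633, -0, 1.155, -0.002], TCP at [0.231, 0.581, 0.24] pointing down, gripper open.
Joint ranges: [-2.63, 2.63], [-0.92, 2.1], [0.06, 2.66], [-1.3, 4.44], [0, 2.69], [-3.02, 3.02]. Speed limits (rad/s): [2.22, 2.22, 2.79, 3.14, 3.14, 3.14].

### API

Orientations are given as a unit quaternion [w, x, y, z].
In Python, from workcell import manip gives the robot as it stands.
- The arm moves only by the tool send_rows, never from a script. Its argument "steps" is a list of rows, each an object of numbers: "tx", "ty", "tz": the shift along the tool's x, y, z in cm; "yaw": the turn about the tool's z in degrees; "grip": the closure, from -1 (fully open) to 1 (shut). A call has 1 to 12 rows; each row shifts and turns the commanded pose from where the row before left it, along the tool's axes as they then stand; what a row does not reach is not made up. A row lasts 1/10 s, in which the tool goes at most 50 mm and 8.59 degrees, less where a joint would pass 70% of its speed; a pose out of reach is approached as far as the arm can. A call is refused whole if a number of a shift passes 5 or a number of a turn 8.59, either way. A call with a gripper value outside its range is refused whole. The fingers move at their own pace and stop on an object; "squeeze" is the grip in N (left out, the last holds). Time passes only in rows, so rows that do not move let the fingers close. It gives the time, the measured TCP pose, the force and the opening at its end, in the units of the state.
- manip.state(): the state, without advancing time (a new reading comes with each control period).
- manip.get_image(name): name is "scene" or "top" or "wrist"; returns a dict with "img" (384x512x3 uint8, blue, green, red), "camera_matrix" (3x3 intrinsics, pixels), "k1" (the pictures are not rectified: a ray, as slopes to the right and down, at radius r is drawn at 1 + k1 r^2 times it, then the intrinsics apply), "origin" and "rotation" of the camera in the world. Camera axes: x right, y up, looking along -z (the intrinsics and any distortion apply to the point x, -y, -z); pixel columns grow to the right and rows downward; lengths in m; the calibration is good to about 2 mm. A picture is of the moment at which its call begins. There is no depth.
- manip.hand_in(): hands the job in, once; it reports no verdict.
The state is a dict: "t": time; "joint_positions": joint angles; "dq": joint speeds; "joint_torque": joint torques, N m; "tcp_pos": TCP position; "eef_rot": TCP orientation; "force": force on the tool from outside, world axes, zero at the start; "ft_torque": the same for the moment, N m; "gripper_width": finger opening in m.
Only numpy, scipy, OpenCV 4.12 (cv2) and the standard library are available. Lean on these libraries where they do the work, as an engineer would, in place of code of your own. Each camera call takes 0.05 s, during which the arm holds its last target.

### The job

Lock the transit case: press the yellow spring catch down with one fingertip and keep it held down while the other fingertip pushes the red tab, until the bolt is fully home in its keeper; only then let go, so that the catch springs back up and locks it. Push gently with the fingers, do not grasp or force anything, and leave the other things on the case and table where they are.

Things in the scene. Friction and masses are not known exactly. Their poses are not given: they have to be found in the camera images.
- case: Flat plywood transit case, fixed on the table: 300 (its x) x 340 (its y) x 50 mm high; origin at the centre of its underside, z up. Grey lid; blue rail at the +y end. On top a lock: bolt with red tab, yellow spring catch on its -x side, dark keeper on the rail. Bolt bar and guide straps reach 75 mm above the table, the keeper 76, the red tab 112 (highest). Lengths below are along the case's axes.
- bolt_tab (a point): Middle of the top edge of the rear (-y) face of the red tab; moves with the bolt; axes as the case's. Tab 30 mm wide (x), 10 thick (y, from here to +y), its top 112 mm above the table, 42 above the bolt's bar. Push its rear face to +y. A red fin (4 mm thick, 90 to 96 mm above the table) sticks 21 mm out of its -x side over the catch's teeth.
- catch_pad (a point): Centre of the top of the yellow catch pad, 92 mm above the table when up; moves with the catch; axes as the case's. Flat, 34 mm (x) by 100 mm (y). It lies 53 mm to -x of the tab's middle; at bolt 0 it reaches from 45 mm behind the tab's rear face to 55 mm ahead of it. Two steel teeth along its +x edge (10 mm wide strip, 3 mm higher than the pad) stop the bolt's fin while the catch is up.
- keeper (a point): Centre of the opening of the dark steel keeper on the blue rail, which the nose of the bolt's bar enters; fixed on the case, 64.5 mm above the table.
- bolt (a joint): Travel of the bolt to the case's +y, m: 0 fully back, 0.036 at the end stop, fully home (0.032 on counts; nose inside the keeper). Starts between 0 and 0.008. With the catch up, teeth stop it at about 0.011 (and 0.023). Stays where left; sliding takes about 3 N.
- catch (a joint): How far the catch is pressed straight down, m: 0 up, 0.009 at its bottom stop. A spring pushes it up: about 3 N to start it, 7.5 N at the bottom. The teeth clear the bolt's fin from about 0.005 on. Let go, it springs up by itself (if the fin is not above a tooth) and with the bolt home locks it there.
- tape_roll: Bystander, to be left alone: a roll of brown paper tape lying flat on the case, 88 mm across, 25 mm high, open in the middle; origin at the centre of its underside.
- brass_weight: Bystander, to be left alone: a brass cylinder weight standing on the case, 40 mm across, 35 mm high; origin at the centre of its underside.
- eraser: Bystander, to be left alone: a white block eraser lying on the case, 22 x 50 x 12 mm; origin at the centre of its underside.
- paste_jar: Bystander, to be left alone: a clear closed jar on the table, 68 mm across, 85 mm high; origin at the centre of its underside.
- mug: Bystander, to be left alone: a blue mug on the table, 76 mm across, 90 mm high; origin at the centre of its underside.
- brush: Bystander, to be left alone: a hand brush lying on the table; origin at the centre of its underside (along its length, handle end -x).
- spatula: Bystander, to be left alone: a spatula lying on the table; origin at the centre of its underside (along its length, handle end -x).

How it is judged:
By the outcome, as a careful person would: the job done as asked, in the order asked, and still so for the second after the job is handed in, with the robot touching nothing.
It also fails if it takes over 35 s, if anything falls off the work surface, if the arm or the gripper's body presses on something with over 40 N, if the wrist force passes 120 N, or if a joint passes its speed limit or range.

## Working session

There is one attempt and no reset: what is moved stays moved. The work goes in short steps, Python scripts to look and compute and a tool call to move; the robot and the scene stay as the last step left them, time stands still between calls to the robot, and variables do not carry over. Pictures are saved under pics/ and viewed, and the job is handed in when it is done.

Besides the shell and the picture viewer there is one more tool, called after ">>>" in YAML: its name, and indented under it one key for each argument. send_rows: Moves the arm, as the interface text tells. Its arguments: {"type":"object","properties":{"steps":{"type":"array","items":{"type":"object","properties":{"tx":{"type":"number"},"ty":{"type":"number"},"tz":{"type":"number"},"yaw":{"type":"number"},"grip":{"type":"number"}}}},"squeeze":{"type":"number"}},"required":["steps"]}

```bash
ls; mkdir -p pics; python3 - <<'E'
from workcell import manip
import cv2
print(manip.state()); print(manip.tip_reach)
for n in ["scene","top","wrist"]:
    d=manip.get_image(n); cv2.imwrite(f"pics/{n}0.png",d["img"])
    print(n,d["camera_matrix"],d["k1"],d["origin"],d["rotation"])
E
```

```text
pics
{'t': 0.0, 'joint_positions': array([ 1.19061233e+00,  3.53632618e-01,  1.63412117e+00, -9.62919174e-06,
        1.15518760e+00, -2.37821889e-03]), 'dq': array([-1.93115783e-03,  4.86577969e-05,  2.76484082e-04,  1.21105696e-03,
       -8.34697088e-04,  4.59985219e-04]), 'joint_torque': array([-5.13591076e-04, -5.93854094e+01, -3.34210074e+01,  6.98413909e-02,
        2.36001617e-02, -1.17557365e-04]), 'tcp_pos': array([0.23037352, 0.58050685, 0.23887891]), 'eef_rot': array([ 3.81144616e-04,  8.27308178e-01,  5.61747918e-01, -5.56345197e-04]), 'force': array([ 0.29856533, -0.28767676,  0.06913298]), 'ft_torque': array([-0.04058355, -0.03071022,  0.01970921]), 'gripper_width': 0.09163094141643266}
0.025
scene [[348.38864315   0.         251.51344802]
 [  0.         348.38864315 193.23345102]
 [  0.           0.           1.        ]] 0.0060160577644581695 [ 1.34936566 -0.21950943  0.85738794] [0.73178003 0.31991004 0.23315801 0.55479085]
top [[395.22732347   0.         254.43956451]
 [  0.         395.22732347 185.28281903]
 [  0.           0.           1.        ]] -0.03829899743127988 [ 0.47064638 -0.02417512  1.73295287] [ 0.70979745  0.02472896 -0.00841806 -0.7039213 ]
wrist [[299.80937199   0.         255.65027074]
 [  0.         299.80937199 185.74241803]
 [  0.           0.           1.        ]] -0.04204139781163013 [0.16377585 0.60739248 0.38337431] [ 0.81999489 -0.10767869 -0.07196353  0.55752572]
```

View pics/scene0.png

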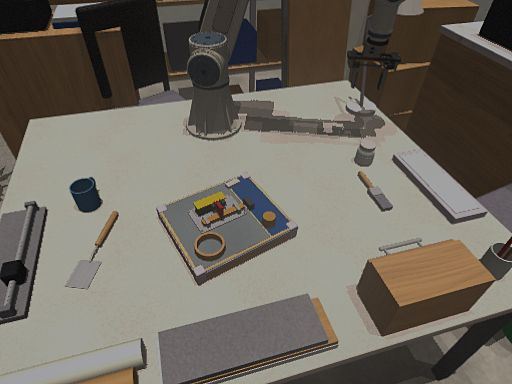

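View pics/top0.png

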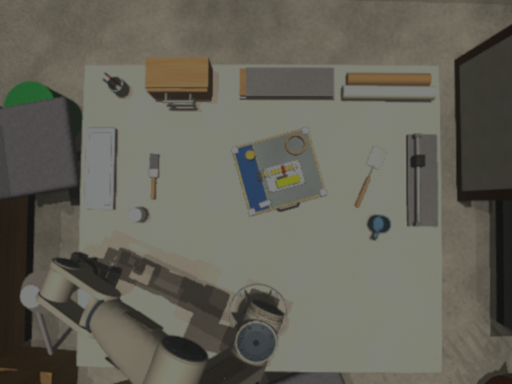

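View pics/wrist0.png

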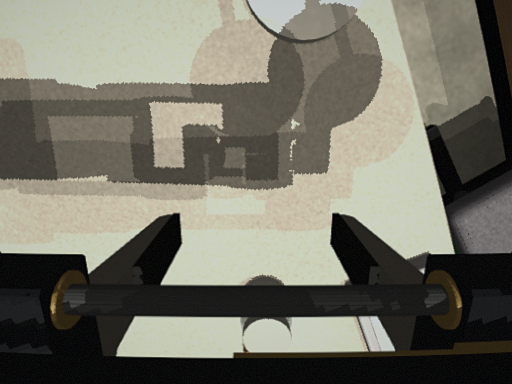

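```bash
cat > h.py <<'E'
import numpy as np, cv2
from scipy.spatial.transform import Rotation as R
def Rm(q): return R.from_quat([q[1],q[2],q[3],q[0]]).as_matrix()
def ray(d,u,v):
    K=d["camera_matrix"]; a=np.array([(u-K[0,2])/K[0,0],(v-K[1,2])/K[1,1]])
    s=a.copy()
    for _ in range(20): s=a/(1+d["k1"]*(s@s))
    return Rm(d["rotation"])@np.array([s[0],-s[1],-1])
def at_z(d,u,v,z):
    r=ray(d,u,v); o=np.array(d["origin"]); return o+r*(z-o[2])/r[2]
def proj(d,p):
    c=Rm(d["rotation"]).T@(np.array(p)-d["origin"]); s=np.array([c[0],-c[1]])/-c[2]
    s=s*(1+d["k1"]*(s@s)); K=d["camera_matrix"]; return np.array([K[0,0]*s[0]+K[0,2],K[1,1]*s[1]+K[1,2]])
E
python3 - <<'E'
import cv2
a=cv2.imread('pics/top0.png')[120:220,220:340]; cv2.imwrite('pics/topc.png',cv2.resize(a,None,fx=6,fy=6,interpolation=cv2.INTER_CUBIC))
a=cv2.imread('pics/scene0.png')[165:285,150:305]; cv2.imwrite('pics/scenec.png',cv2.resize(a,None,fx=5,fy=5,interpolation=cv2.INTER_CUBIC))
E
```

```text
(no output)
```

View pics/topc.png

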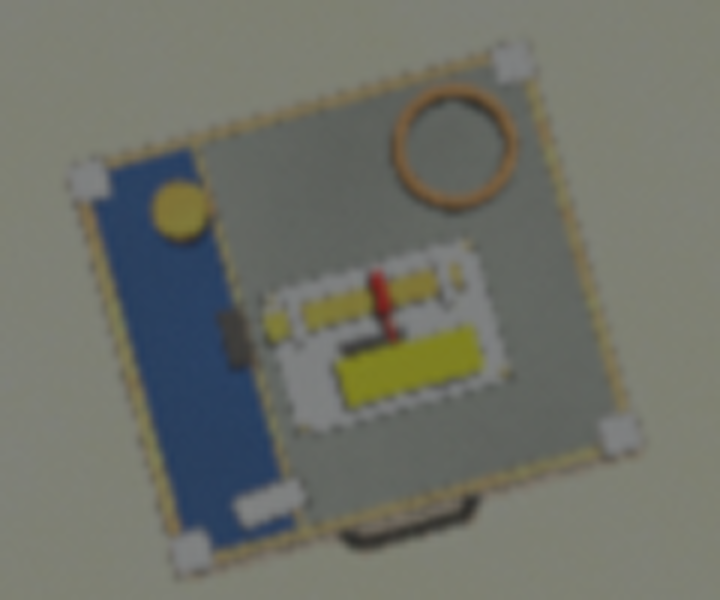

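View pics/scenec.png

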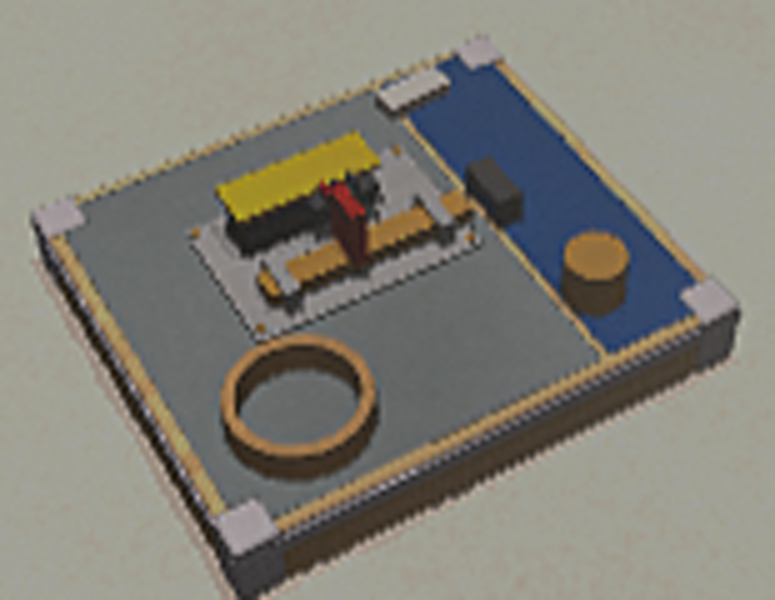

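```bash
python3 - <<'E'
from h import *
from workcell import manip
d=manip.get_image("top"); s=manip.get_image("scene")
T=lambda x,y,z:at_z(d,220+(x+.5)/6-.5,120+(y+.5)/6-.5,z)
S=lambda x,y,z:at_z(s,150+(x+.5)/5-.5,165+(y+.5)/5-.5,z)
np.set_printoptions(precision=4,suppress=True)
print("corners T");C=[T(*p,.05) for p in [(67,165),(525,40),(645,445),(180,578)]]
for c in C: print(c)
print(np.mean(C,0),[np.linalg.norm(C[i]-C[i-1]) for i in range(4)])
print("corners S");D=[S(*p,.05) for p in [(742,305),(235,555),(33,215),(480,36)]]
for c in D: print(c)
print(np.mean(D,0),[np.linalg.norm(D[i]-D[i-1]) for i in range(4)])
print("pad");P=[T(*p,.092) for p in [(334,362),(474,326),(486,370),(348,408)]]
for c in P: print(c)
print(np.mean(P,0),[np.linalg.norm(P[i]-P[i-1]) for i in range(4)])
P=[S(*p,.092) for p in [(215,187),(362,131),(384,160),(238,221)]]
for c in P: print(c)
print(np.mean(P,0),[np.linalg.norm(P[i]-P[i-1]) for i in range(4)])
print("tab",T(377,270,.112),T(389,316,.112)); print(S(325,183,.112),S(363,227,.112),S(350,180,.112))
E
```

```text
corners T
[0.7128 0.1182 0.05  ]
[ 0.8046 -0.2085  0.05  ]
[ 0.5159 -0.2939  0.05  ]
[0.4189 0.0345 0.05  ]
[ 0.613  -0.0874  0.05  ] [np.float64(0.30550753677335024), np.float64(0.33932670584377983), np.float64(0.30110758581544844), np.float64(0.3424336812973794)]
corners S
[0.7077 0.125  0.05  ]
[ 0.8023 -0.2049  0.05  ]
[ 0.5151 -0.2876  0.05  ]
[0.4168 0.0373 0.05  ]
[ 0.6105 -0.0825  0.05  ] [np.float64(0.3038588514957822), np.float64(0.3432156692662433), np.float64(0.298917644811856), np.float64(0.3394525676621797)]
pad
[ 0.5705 -0.0723  0.092 ]
[ 0.5962 -0.169   0.092 ]
[ 0.5657 -0.1774  0.092 ]
[ 0.5387 -0.0822  0.092 ]
[ 0.5678 -0.1252  0.092 ] [np.float64(0.0333096446169007), np.float64(0.10008090769283534), np.float64(0.03158945745746589), np.float64(0.09900668923117112)]
[ 0.5635 -0.1735  0.092 ]
[ 0.5374 -0.0745  0.092 ]
[ 0.5674 -0.0669  0.092 ]
[ 0.5963 -0.1647  0.092 ]
[ 0.5662 -0.1199  0.092 ] [np.float64(0.03402098370774809), np.float64(0.10240383987742264), np.float64(0.03088375145502608), np.float64(0.1019739058235085)]
tab [ 0.6326 -0.1007  0.112 ] [ 0.6011 -0.1091  0.112 ]
[ 0.5981 -0.11    0.112 ] [ 0.6403 -0.0958  0.112 ] [ 0.5995 -0.0948  0.112 ]
```

>>> send_rows:
  steps:
    - {"yaw": 7.5}
    - {"yaw": 7.5}
    - {"yaw": 7.5}
    - {"yaw": 7.5}
    - {"yaw": 7.5}
    - {"yaw": 7.5}
    - {"yaw": 7.6,"grip": 0.04}

```text
invalid input at $.steps[0]: expected keys tx, ty, tz, yaw, grip
```

>>> send_rows:
  steps:
    - {"tx": 0.8,"ty": 4}
    - {"tx": 0.8,"ty": 4}
    - {"tx": 0.8,"ty": 4}
    - {"tx": 0.8,"ty": 4}
    - {"tx": 0.8,"ty": 4}
    - {"tx": 0.8,"ty": 4}
    - {"tx": 0.8,"ty": 4}
    - {"tx": 0.8,"ty": 4}
    - {"tx": 0.8,"ty": 4}
    - {"tx": 0.8,"ty": 4}

```text
invalid input at $.steps[0]: expected keys tx, ty, tz, yaw, grip
```

>>> send_rows:
  steps:
    - {"tx": 0.8,"ty": 4}
    - {"tx": 0.8,"ty": 4}
    - {"tx": 0.8,"ty": 4}
    - {"tx": 0.8,"ty": 4}
    - {"tx": 0.8,"ty": 4}
    - {"tx": 0.8,"ty": 4}
    - {"tx": 0.8,"ty": 4}
    - {"tx": 0.8,"ty": 4}
    - {"tx": 0.8,"ty": 3}
    - {}
    - {}

```text
invalid input at $.steps[0]: expected keys tx, ty, tz, yaw, grip
```

```bash
python3 - <<'E'
from h import *
from workcell import manip
np.set_printoptions(precision=4,suppress=True)
s=manip.state();print(s["t"],s["tcp_pos"],s["force"],s["gripper_width"]);r=Rm(s["eef_rot"]);print(r,np.degrees(np.arctan2(r[1,0],r[0,0])))
for n in ["scene","top","wrist"]:
    d=manip.get_image(n); cv2.imwrite(f"pics/{n}1.png",d["img"])
E
python3 -c "
import cv2
a=cv2.imread('pics/wrist1.png');cv2.imwrite('pics/w1b.png',cv2.resize(a,(768,576),interpolation=cv2.INTER_CUBIC))"
```

```text
0.25 [0.2305 0.5808 0.2393] [-1.0186 -0.2026  0.3385] 0.09190796675030938
[[ 0.3689  0.9295 -0.0002]
 [ 0.9295 -0.3689 -0.0005]
 [-0.0006 -0.     -1.    ]] 68.35279639000883
```

View pics/w1b.png

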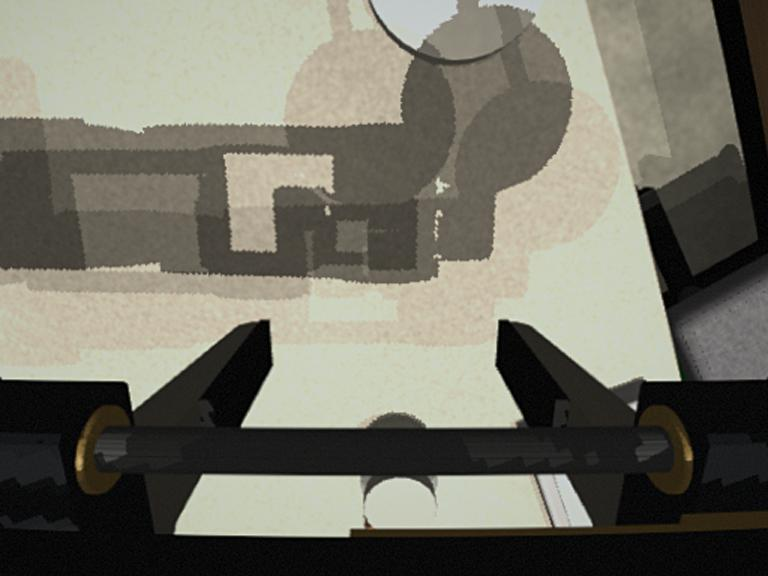

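>>> send_rows:
  steps:
    - {"tx": 0,"ty": 0,"tz": 0,"yaw": 7.5,"grip": 0.04}
    - {"tx": 0,"ty": 0,"tz": 0,"yaw": 7.5,"grip": 0.04}
    - {"tx": 0,"ty": 0,"tz": 0,"yaw": 7.5,"grip": 0.04}
    - {"tx": 0,"ty": 0,"tz": 0,"yaw": 7.5,"grip": 0.04}
    - {"tx": 0,"ty": 0,"tz": 0,"yaw": 7.5,"grip": 0.04}
    - {"tx": 0,"ty": 0,"tz": 0,"yaw": 7.5,"grip": 0.04}
    - {"tx": 0,"ty": 0,"tz": 0,"yaw": 7.6,"grip": 0.04}

```text
t: 1.1
tcp_pos: [0.2306, 0.5809, 0.2396]
eef_rot: [0.0, 0.991, 0.134, -0.0]
force: [-0.0, -0.3, -0.8]
gripper_width: 0.0445
```

>>> send_rows:
  steps:
    - {"tx": 0.8,"ty": 4,"tz": 0,"yaw": 0,"grip": 0.04}
    - {"tx": 0.8,"ty": 4,"tz": 0,"yaw": 0,"grip": 0.04}
    - {"tx": 0.8,"ty": 4,"tz": 0,"yaw": 0,"grip": 0.04}
    - {"tx": 0.8,"ty": 4,"tz": 0,"yaw": 0,"grip": 0.04}
    - {"tx": 0.8,"ty": 4,"tz": 0,"yaw": 0,"grip": 0.04}
    - {"tx": 0.8,"ty": 4,"tz": 0,"yaw": 0,"grip": 0.04}
    - {"tx": 0.8,"ty": 4,"tz": 0,"yaw": 0,"grip": 0.04}
    - {"tx": 0.8,"ty": 4,"tz": 0,"yaw": 0,"grip": 0.04}
    - {"tx": 0.8,"ty": 4,"tz": 0,"yaw": 0,"grip": 0.04}
    - {"tx": 0.8,"ty": 4,"tz": 0,"yaw": 0,"grip": 0.04}

```text
t: 2.1
tcp_pos: [0.4167, 0.2162, 0.2399]
eef_rot: [-0.0, 0.991, 0.137, 0.0]
force: [0.3, -0.4, 0.3]
gripper_width: 0.0444
```

>>> send_rows:
  steps:
    - {"tx": 0.8,"ty": 4,"tz": 0,"yaw": 0,"grip": 0.04}
    - {"tx": 0.8,"ty": 4,"tz": 0,"yaw": 0,"grip": 0.04}
    - {"tx": 0.8,"ty": 4,"tz": 0,"yaw": 0,"grip": 0.04}
    - {"tx": 0.8,"ty": 4,"tz": 0,"yaw": 0,"grip": 0.04}
    - {"tx": 0.8,"ty": 4,"tz": 0,"yaw": 0,"grip": 0.04}
    - {"tx": 0.8,"ty": 4,"tz": 0,"yaw": 0,"grip": 0.04}
    - {"tx": 0.8,"ty": 4,"tz": 0,"yaw": 0,"grip": 0.04}
    - {"tx": 0.8,"ty": 4,"tz": 0,"yaw": 0,"grip": 0.04}
    - {"tx": 0.8,"ty": 3,"tz": 0,"yaw": 0,"grip": 0.04}
    - {"tx": 0,"ty": 0,"tz": 0,"yaw": 0,"grip": 0.04}
    - {"tx": 0,"ty": 0,"tz": 0,"yaw": 0,"grip": 0.04}

```text
t: 3.2
tcp_pos: [0.5802, -0.0999, 0.2393]
eef_rot: [-0.0, 0.991, 0.136, -0.0]
force: [-0.0, 0.6, 0.5]
gripper_width: 0.0439
```

```bash
python3 - <<'E'
from h import *
from workcell import manip
np.set_printoptions(precision=4,suppress=True)
s=manip.state();print(s["t"],s["tcp_pos"],s["force"],s["gripper_width"]);r=Rm(s["eef_rot"]);print(r,np.degrees(np.arctan2(r[1,0],r[0,0])))
for n in ["scene","top","wrist"]:
    d=manip.get_image(n); cv2.imwrite(f"pics/{n}1.png",d["img"])
    if n=="wrist": print(d["origin"],d["rotation"])
E
python3 -c "
import cv2
a=cv2.imread('pics/wrist1.png');cv2.imwrite('pics/w1b.png',cv2.resize(a,(768,576),interpolation=cv2.INTER_CUBIC))"
```

```text
3.2 [ 0.5802 -0.0999  0.2393] [-0.0309  0.5734  0.4583] 0.043924423767993194
[[ 0.9628  0.2701 -0.0007]
 [ 0.2701 -0.9628  0.0004]
 [-0.0006 -0.0006 -1.    ]] 15.671689953389306
[ 0.5606 -0.0294  0.3839] [ 0.9821 -0.1283 -0.0174  0.1366]
```

View pics/w1b.png

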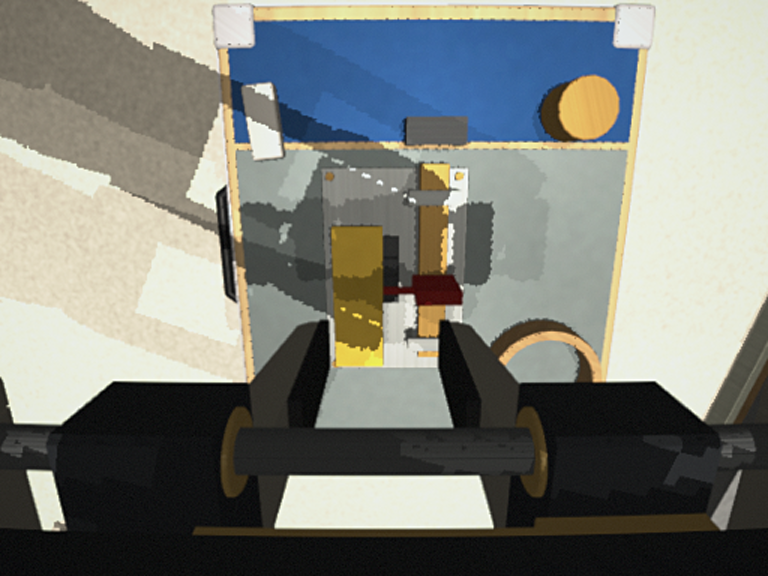

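```bash
python3 - <<'E'
import cv2
a=cv2.imread('pics/wrist1.png')[135:255,200:340]; cv2.imwrite('pics/w1c.png',cv2.resize(a,None,fx=5,fy=5,interpolation=cv2.INTER_CUBIC))
E
```

```text
(no output)
```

View pics/w1c.png

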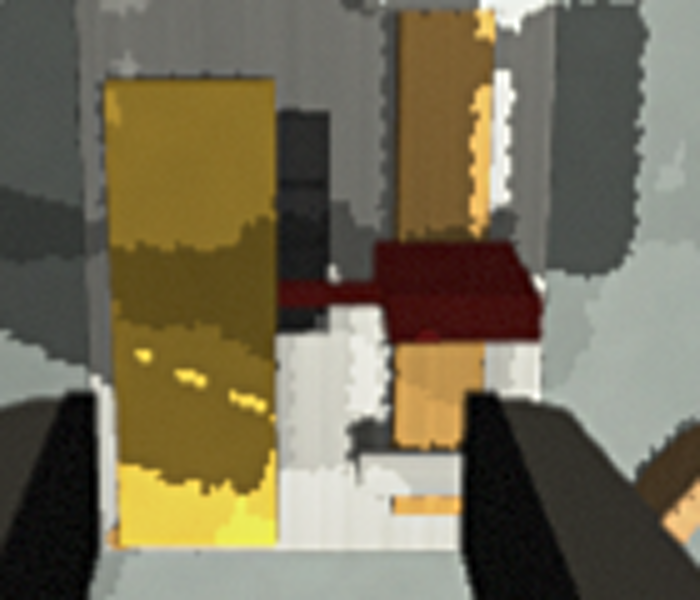

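```bash
python3 - <<'E'
from h import *
from workcell import manip
np.set_printoptions(precision=4,suppress=True)
d=manip.get_image("wrist"); s=manip.state()
W=lambda x,y,z:at_z(d,200+(x+.5)/5-.5,135+(y+.5)/5-.5,z)
P=np.array([W(*p,.092) for p in [(105,78),(275,78),(277,546),(120,547)]]); c=P.mean(0)
r=Rm(s["eef_rot"]); th=np.arctan2(r[1,0],r[0,0])
ex=np.array([np.cos(th),np.sin(th),0]);ey=np.array([-np.sin(th),np.cos(th),0])
L=lambda p:np.array([(p-c)@ex,(p-c)@ey])*1000
for p in P:print(p,L(p))
print("c",c)
print("tab rear",L(W(390,340,.112)),L(W(541,340,.112)))
print("tab front",L(W(376,243,.112)),L(W(515,243,.112)))
print("tcp",L(s["tcp_pos"]),s["t"])
# finger tips near visible
t=s["tcp_pos"]
for a in (-.022,.022):
  for b in (-.01,.01):
    q=proj(d,t+a*ex+b*ey-[0,0,.025]); print((q-[200,135])*5)
E
```

```text
[ 0.5388 -0.0787  0.092 ] [-16.7851  50.0179]
[ 0.5708 -0.0697  0.092 ] [16.476  50.0229]
[ 0.5985 -0.1657  0.092 ] [ 16.878  -49.8716]
[ 0.5664 -0.1751  0.092 ] [-16.5689 -50.1692]
c [ 0.5686 -0.1223  0.092 ]
tab rear [38.4728  2.7733] [67.3155  2.7803]
tab front [35.4738 21.8657] [61.554  21.8892]
tcp [17.4156 19.7256] 3.4
[ 98.615  542.8115]
[ 93.3674 390.2558]
[454.9204 543.1265]
[460.3047 390.5635]
```

>>> send_rows:
  steps:
    - {"tx": 0.45,"ty": 1.8,"tz": 0,"yaw": 0,"grip": 0.04}
    - {"tx": 0.4,"ty": 1.7,"tz": 0,"yaw": 0,"grip": 0.04}
    - {"tx": 0,"ty": 0,"tz": 2,"yaw": 0,"grip": 0.04}
    - {"tx": 0,"ty": 0,"tz": 3,"yaw": 0,"grip": 0.04}
    - {"tx": 0,"ty": 0,"tz": 3,"yaw": 0,"grip": 0.04}
    - {"tx": 0,"ty": 0,"tz": 2,"yaw": 0,"grip": 0.04}
    - {"tx": 0,"ty": 0,"tz": 1.2,"yaw": 0,"grip": 0.04}
    - {"tx": 0,"ty": 0,"tz": 0,"yaw": 0,"grip": 0.04}
    - {"tx": 0,"ty": 0,"tz": 0,"yaw": 0,"grip": 0.04}

```text
t: 4.3
tcp_pos: [0.5988, -0.1315, 0.1282]
eef_rot: [0.0, 0.991, 0.137, 0.0]
force: [-0.7, 0.1, -0.3]
gripper_width: 0.0439
```

```bash
cat > look.py <<'E'
import sys
from h import *
from workcell import manip
np.set_printoptions(precision=4,suppress=True)
k=sys.argv[1]
d=manip.get_image("wrist"); s=manip.state()
cv2.imwrite(f"pics/w{k}.png",cv2.resize(d["img"][100:260,180:340],None,fx=3.7,fy=3.7,interpolation=cv2.INTER_CUBIC))
e=manip.get_image("scene")
cv2.imwrite(f"pics/s{k}.png",cv2.resize(e["img"][165:265,150:285],None,fx=5,fy=5,interpolation=cv2.INTER_CUBIC))
c=np.array([.5686,-.1223,.092]); th=np.radians(15.7)
ex=np.array([np.cos(th),np.sin(th),0]);ey=np.array([-np.sin(th),np.cos(th),0])
p=s["tcp_pos"]-c
print("local mm",p@ex*1e3,p@ey*1e3,"tip z",s["tcp_pos"][2]*1e3-25,"t",s["t"],"F case",s["force"]@ex,s["force"]@ey,s["force"][2],s["gripper_width"])
E
python3 look.py 2
```

```text
local mm 26.880967236939274 -17.032764998699324 tip z 103.68372808554412 t 4.35 F case -0.3795849191703666 -0.5451167676392412 0.3868236586632964 0.04396591745019521
```

View pics/w2.png

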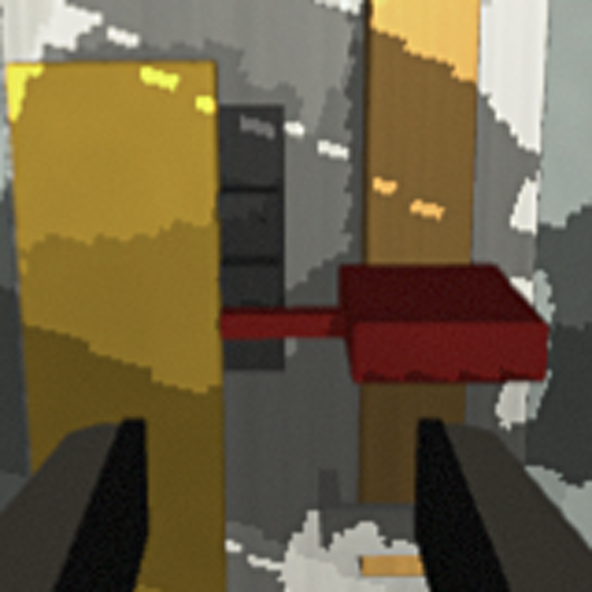

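View pics/s2.png

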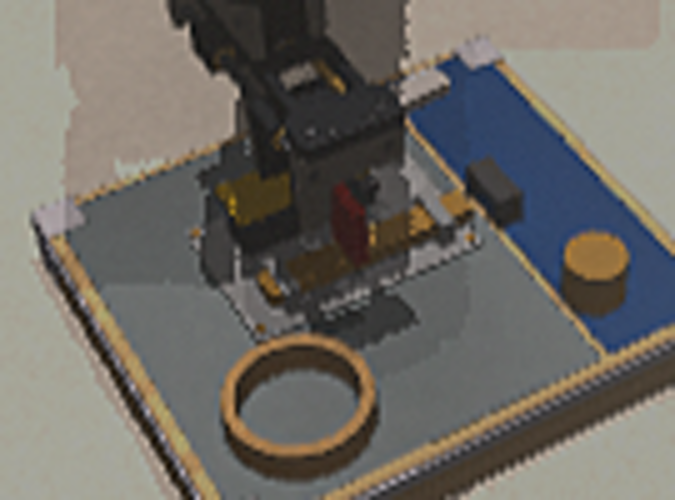

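>>> send_rows:
  steps:
    - {"tx": 0,"ty": 0,"tz": 0.4,"yaw": 0,"grip": 0.04}
    - {"tx": 0,"ty": 0,"tz": 0.3,"yaw": 0,"grip": 0.04}
    - {"tx": 0,"ty": 0,"tz": 0.3,"yaw": 0,"grip": 0.04}
    - {"tx": 0,"ty": 0,"tz": 0,"yaw": 0,"grip": 0.04}

```text
t: 4.8
tcp_pos: [0.5981, -0.131, 0.1174]
eef_rot: [0.0, 0.991, 0.137, -0.0]
force: [0.2, 0.5, 1.4]
gripper_width: 0.0444
```

>>> send_rows:
  steps:
    - {"tx": 0,"ty": 0,"tz": 0.2,"yaw": 0,"grip": 0.04}
    - {"tx": 0,"ty": 0,"tz": 0.2,"yaw": 0,"grip": 0.04}
    - {"tx": 0,"ty": 0,"tz": 0,"yaw": 0,"grip": 0.04}

```text
t: 5.1
tcp_pos: [0.5982, -0.131, 0.1136]
eef_rot: [0.0, 0.991, 0.137, 0.0]
force: [0.1, 0.1, 4.9]
gripper_width: 0.0441
```

```bash
python3 look.py 3
```

```text
local mm 26.13279102104906 -16.445991200763434 tip z 88.67909045184818 t 5.15 F case -1.3476842649673675 -0.4578390364985519 4.517353043338447 0.04395691372944176
```

View pics/w3.png

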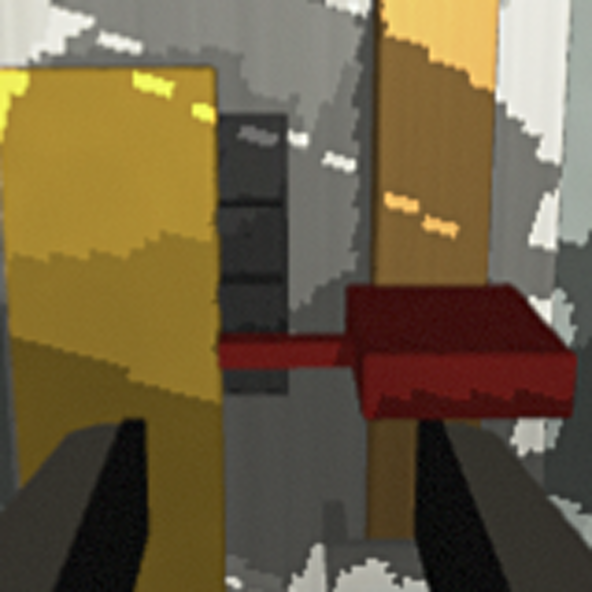

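>>> send_rows:
  steps:
    - {"tx": 0,"ty": 0,"tz": 0.2,"yaw": 0,"grip": 0.04}
    - {"tx": 0,"ty": 0,"tz": 0.2,"yaw": 0,"grip": 0.04}
    - {"tx": 0,"ty": 0,"tz": 0,"yaw": 0,"grip": 0.04}
    - {"tx": 0,"ty": 0,"tz": 0,"yaw": 0,"grip": 0.04}

```text
t: 5.6
tcp_pos: [0.5982, -0.1311, 0.1097]
eef_rot: [0.0, 0.991, 0.137, 0.0]
force: [-1.7, -0.2, 6.0]
gripper_width: 0.0441
```

>>> send_rows:
  steps:
    - {"tx": 0,"ty": -0.3,"tz": 0,"yaw": 0,"grip": 0.04}
    - {"tx": 0,"ty": -0.3,"tz": 0,"yaw": 0,"grip": 0.04}
    - {"tx": 0,"ty": -0.3,"tz": 0,"yaw": 0,"grip": 0.04}
    - {"tx": 0,"ty": -0.2,"tz": 0,"yaw": 0,"grip": 0.04}
    - {"tx": 0,"ty": -0.2,"tz": 0,"yaw": 0,"grip": 0.04}
    - {"tx": 0,"ty": 0,"tz": 0,"yaw": 0,"grip": 0.04}
    - {"tx": 0,"ty": 0,"tz": 0,"yaw": 0,"grip": 0.04}

```text
t: 6.3
tcp_pos: [0.5959, -0.1196, 0.1102]
eef_rot: [0.001, 0.991, 0.137, 0.001]
force: [0.0, -4.2, 5.7]
gripper_width: 0.0439
```

```bash
python3 look.py 4
```

```text
local mm 26.959102652778842 -4.79091043884699 tip z 85.26603776270869 t 6.35 F case -0.22519792918445802 -5.547986701447029 5.3334288182576675 0.04398360145727172
```

View pics/w4.png

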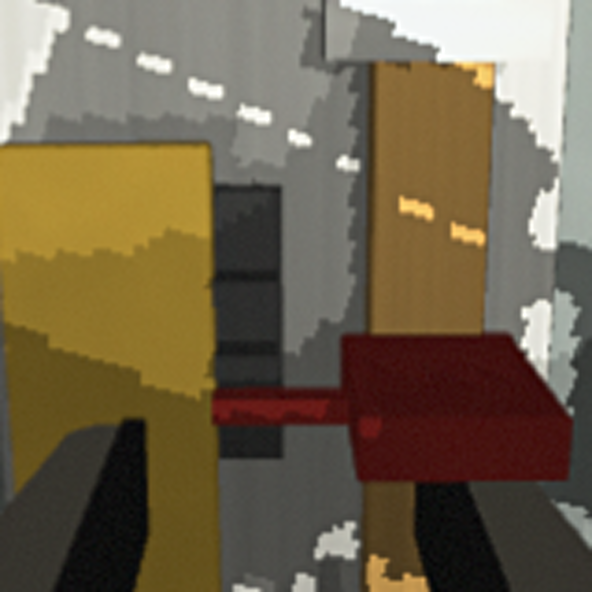

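>>> send_rows:
  steps:
    - {"tx": 0,"ty": 0,"tz": 0.1,"yaw": 0,"grip": 0.04}
    - {"tx": 0,"ty": -0.2,"tz": 0,"yaw": 0,"grip": 0.04}
    - {"tx": 0,"ty": -0.2,"tz": 0,"yaw": 0,"grip": 0.04}
    - {"tx": 0,"ty": -0.2,"tz": 0,"yaw": 0,"grip": 0.04}
    - {"tx": 0,"ty": -0.2,"tz": 0,"yaw": 0,"grip": 0.04}
    - {"tx": 0,"ty": -0.2,"tz": 0,"yaw": 0,"grip": 0.04}
    - {"tx": 0,"ty": 0,"tz": 0,"yaw": 0,"grip": 0.04}

```text
t: 7.1
tcp_pos: [0.5932, -0.1101, 0.1093]
eef_rot: [0.001, 0.991, 0.137, 0.001]
force: [1.6, -5.4, 6.7]
gripper_width: 0.0444
```

>>> send_rows:
  steps:
    - {"tx": 0,"ty": -0.2,"tz": 0,"yaw": 0,"grip": 0.04}
    - {"tx": 0,"ty": -0.2,"tz": 0,"yaw": 0,"grip": 0.04}
    - {"tx": 0,"ty": -0.2,"tz": 0,"yaw": 0,"grip": 0.04}
    - {"tx": 0,"ty": -0.2,"tz": 0,"yaw": 0,"grip": 0.04}
    - {"tx": 0,"ty": -0.2,"tz": 0,"yaw": 0,"grip": 0.04}
    - {"tx": 0,"ty": 0,"tz": 0,"yaw": 0,"grip": 0.04}

```text
t: 7.7
tcp_pos: [0.5904, -0.1004, 0.1093]
eef_rot: [0.001, 0.991, 0.137, 0.001]
force: [0.8, -5.4, 4.8]
gripper_width: 0.0441
```

```bash
python3 look.py 5
```

```text
local mm 26.93523456557043 15.144399842444827 tip z 84.31699839576453 t 7.75 F case -1.6277393586877253 -5.724175541070794 6.959865210340769 0.04411887550338359
```

View pics/w5.png

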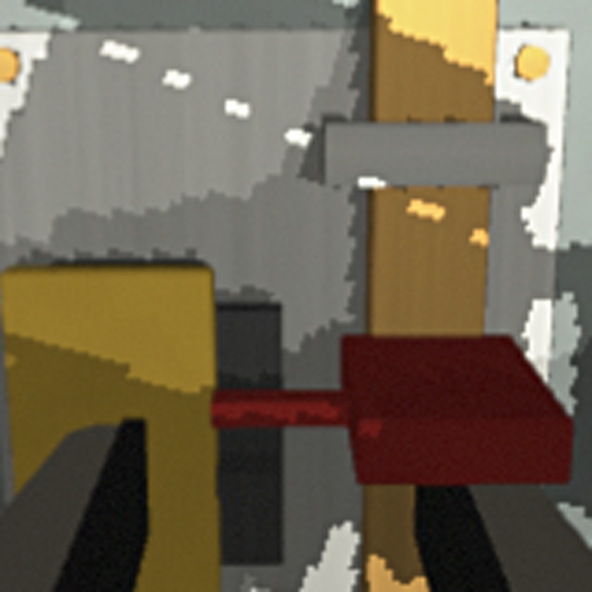

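>>> send_rows:
  steps:
    - {"tx": 0,"ty": -0.1,"tz": 0,"yaw": 0,"grip": 0.04}
    - {"tx": 0,"ty": -0.1,"tz": 0,"yaw": 0,"grip": 0.04}
    - {"tx": 0,"ty": -0.1,"tz": 0,"yaw": 0,"grip": 0.04}
    - {"tx": 0,"ty": -0.1,"tz": 0,"yaw": 0,"grip": 0.04}
    - {"tx": 0,"ty": 0,"tz": 0,"yaw": 0,"grip": 0.04}

```text
t: 8.3
tcp_pos: [0.5893, -0.0967, 0.1093]
eef_rot: [0.001, 0.991, 0.137, 0.001]
force: [1.0, -6.9, 6.1]
gripper_width: 0.0439
```

>>> send_rows:
  steps:
    - {"tx": 0,"ty": -0.1,"tz": 0,"yaw": 0,"grip": 0.04}
    - {"tx": 0,"ty": 0,"tz": 0,"yaw": 0,"grip": 0.04}

```text
t: 8.5
tcp_pos: [0.5891, -0.0958, 0.1093]
eef_rot: [0.001, 0.991, 0.137, 0.001]
force: [0.3, -7.5, 6.2]
gripper_width: 0.0441
```

```bash
python3 look.py 6
```

```text
local mm 26.900074616012223 19.969694449510428 tip z 84.33452469287509 t 8.55 F case -0.4764945304989547 -6.268387403590011 7.296873420905886 0.043783912248755226
```

View pics/w6.png

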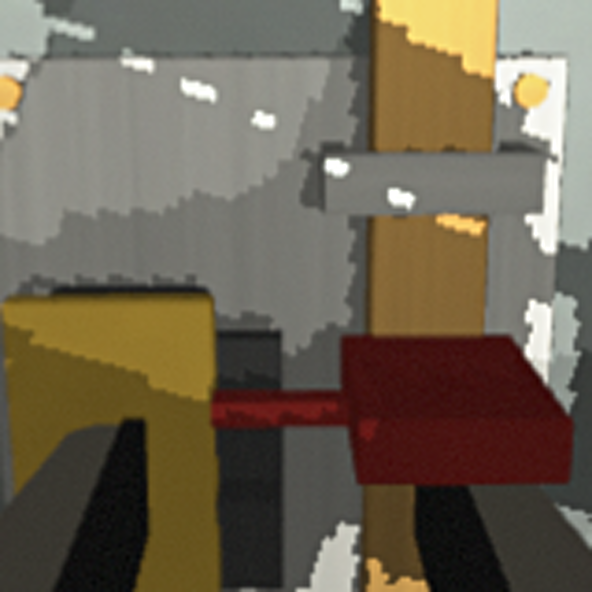

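>>> send_rows:
  steps:
    - {"tx": 0,"ty": -0.1,"tz": 0,"yaw": 0,"grip": 0.04}
    - {"tx": 0,"ty": 0,"tz": 0,"yaw": 0,"grip": 0.04}
    - {"tx": 0,"ty": 0,"tz": 0,"yaw": 0,"grip": 0.04}

```text
t: 8.9
tcp_pos: [0.5888, -0.095, 0.1093]
eef_rot: [0.001, 0.991, 0.137, 0.001]
force: [0.4, -7.5, 6.6]
gripper_width: 0.0438
```

>>> send_rows:
  steps:
    - {"tx": 0,"ty": -0.1,"tz": 0,"yaw": 0,"grip": 0.04}
    - {"tx": 0,"ty": 0,"tz": 0,"yaw": 0,"grip": 0.04}
    - {"tx": 0,"ty": 0,"tz": 0,"yaw": 0,"grip": 0.04}

```text
t: 9.2
tcp_pos: [0.5888, -0.0948, 0.1094]
eef_rot: [0.002, 0.991, 0.137, 0.001]
force: [1.5, -12.0, 5.4]
gripper_width: 0.0442
```

```bash
python3 look.py 7
```

```text
local mm 26.923801496319125 20.95199129030805 tip z 84.36293011834857 t 9.25 F case -1.3099207113008455 -11.84152141388992 5.24418821858277 0.04405005175345686
```

>>> send_rows:
  steps:
    - {"tx": 0,"ty": 0.2,"tz": 0,"yaw": 0,"grip": 0.04}
    - {"tx": 0,"ty": 0.2,"tz": 0,"yaw": 0,"grip": 0.04}
    - {"tx": 0,"ty": 0,"tz": 0,"yaw": 0,"grip": 0.04}
    - {"tx": 0,"ty": 0,"tz": -0.5,"yaw": 0,"grip": 0.04}
    - {"tx": 0,"ty": 0,"tz": -0.5,"yaw": 0,"grip": 0.04}
    - {"tx": 0,"ty": 0,"tz": -1,"yaw": 0,"grip": 0.04}
    - {"tx": 0,"ty": 0,"tz": -3,"yaw": 0,"grip": 0.04}
    - {"tx": 0,"ty": 0,"tz": -4,"yaw": 0,"grip": 0.04}
    - {"tx": 0,"ty": 0,"tz": -4,"yaw": 0,"grip": 0.04}
    - {"tx": 0,"ty": 0,"tz": 0,"yaw": 0,"grip": 0.04}
    - {"tx": 0,"ty": 0,"tz": 0,"yaw": 0,"grip": 0.04}

```text
t: 10.4
tcp_pos: [0.5885, -0.0965, 0.2395]
eef_rot: [0.0, 0.991, 0.137, 0.001]
force: [-1.5, -0.0, -0.4]
gripper_width: 0.0443
```

```bash
python3 look.py 8; python3 -c "
from workcell import manip
import cv2
a=manip.get_image('wrist')['img'];cv2.imwrite('pics/w8b.png',cv2.resize(a,(768,576),interpolation=cv2.INTER_CUBIC))
cv2.imwrite('pics/w8c.png',cv2.resize(a[80:260,200:340],None,fx=3.3,fy=3.3,interpolation=cv2.INTER_CUBIC))"
```

```text
local mm 25.487590864846144 19.79610560225778 tip z 213.15693041841797 t 10.45 F case -1.3008080207945378 0.2178180021981571 -0.20289338680203078 0.04441365972240895
```

View pics/w8b.png

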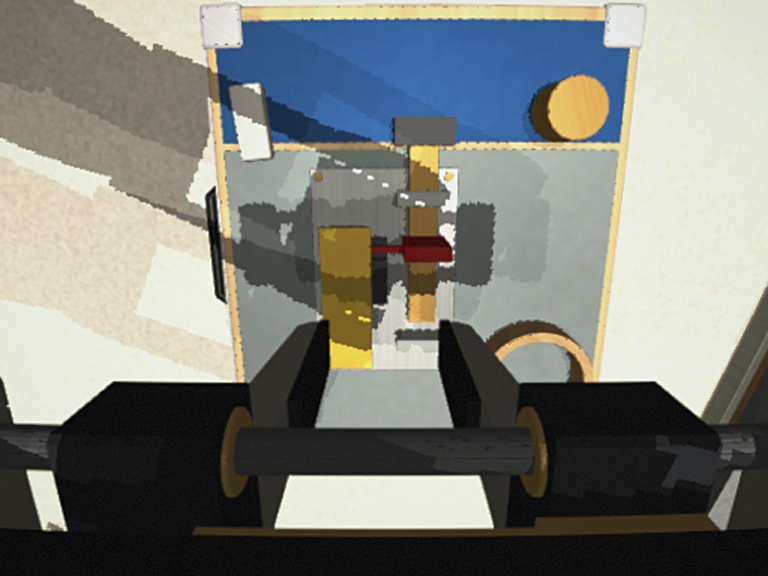

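View pics/w8c.png

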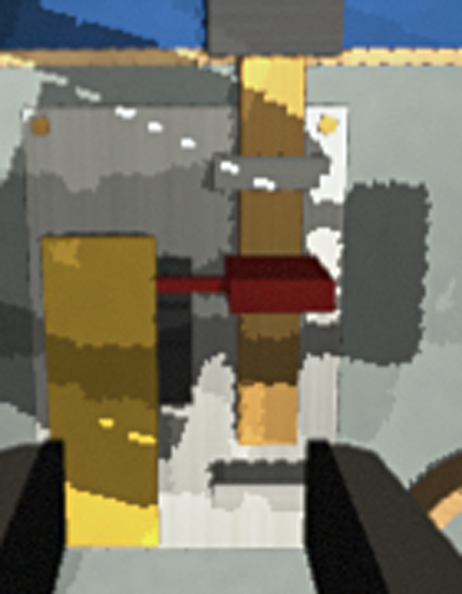

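View pics/s8.png

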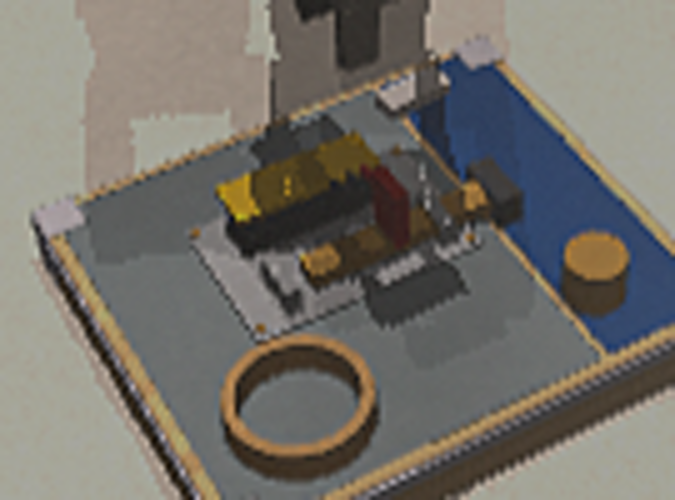

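```bash
python3 - <<'E'
from h import *
from workcell import manip
np.set_printoptions(precision=4,suppress=True)
d=manip.get_image("wrist")
W=lambda x,y,z:at_z(d,200+(x+.5)/3.3-.5,80+(y+.5)/3.3-.5,z)
c=np.array([.5686,-.1223,.092]); th=np.radians(15.7)
ex=np.array([np.cos(th),np.sin(th),0]);ey=np.array([-np.sin(th),np.cos(th),0])
L=lambda p:np.array([(p-c)@ex,(p-c)@ey])*1000
for z in(.083,.092):print(z,[L(W(*p,z)) for p in [(41,236),(156,236),(159,547),(65,547)]])
print("tab rear",L(W(241,312,.112)),L(W(335,312,.112)))
e=manip.get_image("scene")
a=cv2.imread('pics/scene0.png').astype(int)
for n in ("top",):
    t=manip.get_image(n)["img"]; cv2.imwrite('pics/top9.png',t)
E
```

```text
0.083 [array([-18.6968,  48.462 ]), array([16.2141, 48.5121]), array([ 16.6206, -54.5357]), array([-14.4551, -54.6779])]
0.092 [array([-17.3596,  49.7719]), array([16.499 , 49.8205]), array([ 16.8932, -50.121 ]), array([-13.2458, -50.2589])]
tab rear [40.7369 31.4808] [66.9903 31.5556]
```

View pics/top9.png

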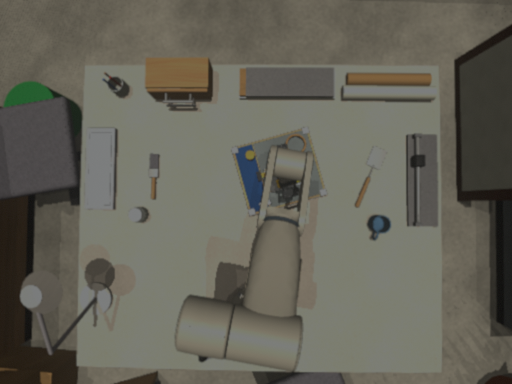

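The catch is back up: the pad measures 100 mm long only if its top is taken to be 92 mm above the table. The bolt is at about 36 mm and the bystanders are where they were, so I'm handing in.

```bash
python3 -c "
from workcell import manip
print(manip.hand_in(), manip.state()['t'])"
```

```text
the job is handed in; nothing more can be done
the job is handed in; nothing more can be done
```

The transit case is locked and the job is handed in; it took about 11 s of the 35 s allowed. I held the catch about 7.5 mm down with one fingertip at roughly 7 N. With the other fingertip I pushed the red tab until the bolt met its end stop, where the force rose from about 7.5 N to 12 N. I then backed off the tab, lifted straight up and let the catch spring back.

Last checks, before handing in:
- **Bolt:** the tab's rear face measured 31.5 mm ahead of the pad's centre, so the bolt is at about 36 mm. The pictures show its nose inside the keeper.
- **Catch:** the pad measured 100 mm long when taken at its up height of 92 mm, so it is back up. Taken at the pressed height it would come out at 103 mm.
- **One poor reading:** the pad's rear left corner read about 4 mm off in the last picture, because the finger covered it.
- **Surroundings:** the bystanders looked unmoved by eye in the pictures. The gripper was clear, about 10 cm above the tab, with no contact force.

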